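# Open the child-resistant tablet tub

## Task

Open the child-resistant tub of dishwasher tablets that leans towards you in the steel stand: push its cap down hard along the tub's axis, keep it pushed while you turn it anti-clockwise until it comes free, and lift it off. Lay the cap flat on a clear part of the chopping board, wholly on the board, and leave it there; leave the other things standing where they are.

Things in the scene. Friction and masses are not known exactly. Their poses are not given: they have to be found in the camera images.
- stand: Steel stand, 125 x 90 mm on the worktop, holding a white tub (64 mm across) leaning 30 degrees from vertical towards the robot's side. Stand and tub are screwed down and never move. Origin: centre of its underside; x points away from the robot.
- neck: The tub's neck. Origin: centre of its rim, hidden inside the cap. z is the tub's axis, out of its mouth, leaning 30 degrees towards the robot; x points away from the robot and up; y is level. Neck 32 mm across; the tub's shoulder (64 mm across, its outer edge 38 mm below the origin along z) is the only thing beside or below the cap that fingers could meet.
- cap_center (a point): Centre (half-way up) of the loose grey ribbed round cap on the tub: 50 mm across (51 over the ribs), 30 mm high, about 35 g, closed on top, open below. Its z is the tub's axis, out through its top. Shut, this point lies 3 mm below the origin of neck along that axis. Grip it firmly (40 N or more). Lifted 30 mm along the axis it is clear of the neck.
- pad (a joint): Sprung pad in the tub's mouth (m): 0 cap shut, negative as the cap is pushed in along the axis; up to +0.003 once the cap is off. It pushes back with 6 N plus 1 N per mm. 4 mm in (10 N), the cap's lugs pass under the teeth; at 7 mm (13 N) the cap meets a rigid collar. Aim at 5.5 to 7 mm and keep it pushed in while turning.
- cap_top (a point): Centre of the cap's flat top face, 15 mm above its centre along its z. Unpushed, the cap turns only about 7 degrees. Pushed in, it turns anti-clockwise seen from outside (positive about its z) and is free after 45 to 125 degrees of turn (65 to 80 is good): then it comes straight off along the axis. Clockwise is blocked. It has a moulded turn arrow.
- board_top (a point): Centre of the top face of the wooden chopping board: 230 mm along its x, 330 mm along its y, 22 mm thick, flat on the worktop; it does not move. x points away from the robot. Its front half (negative x) is clear; the spice jar and the tin stand near its two back corners.
- spice_jar: spice jar with a green lid, 46 mm across, 98 mm high, standing on the back left of the board; a bystander. Origin at the centre of its underside.
- tin: food tin, 75 mm across, 58 mm high, standing on the back right of the board; a bystander. Origin at the centre of its underside.
- sauce_bottle: small dark sauce bottle, 40 mm across, 145 mm high, behind the tub; a bystander. Origin at the centre of its underside.
- flat_tin: flat tin, 86 mm across, 40 mm high, near the front edge of the worktop; a bystander. Origin at the centre of its underside.
- squat_jar: squat dark jar with a lid, 75 mm across, 83 mm high, to the right of the tub; a bystander. Origin at the centre of its underside.
There are look-alikes about, which are no part of the job. Of the things shaped like the part that bears cap_center, the grey one is meant.

How it is judged:
By the outcome, as a careful person would: the job done as asked, in the order asked, and still so for the second after the job is handed in, with the robot touching nothing.
It also fails if it takes over 40 s, if anything falls off the work surface, if the arm or the gripper's body presses on something with over 40 N, if the wrist force passes 120 N, or if a joint passes its speed limit or range.

## Robot

A 6-joint arm with a two-finger parallel gripper is mounted at the origin on a cart in front of the work surface, level with it; the furniture and walls round the work are solid. World frame = base frame: x ahead of the robot, y to its left, z up, the work surface at z = 0. Lengths are in m, angles in rad, forces in N, time in s.
With the tool pointing down it reaches from about 0.3 to 0.875 m from the base axis. Payload 6.4 kg.
Tool frame: the origin (TCP) lies on the centre line of the jaws, within the pads' length; the fingertips stand 8 mm ahead of it and the grasp point (between the pads) lies 11 mm behind it; z points along the fingers, y is the direction in which the jaws open and shut (so a half turn about z gives the same grasp; the last joint's range is limited). The gripper opens to 85 mm and grips with 20 to 120 N. Pads are 22 mm wide; open, the fingers measure 114 mm over their backs; the gripper's body (76 mm by 85 mm) begins 54 mm behind the grasp point. The pads swing forward as they close: fully open they stand 13 mm farther back than shut.
Start: joints at [-1.461, 0.181, 1.607, -0, 1.354, -0.206], TCP at [0.179, -0.547, 0.239] pointing down, gripper open.
Joint ranges: [-2.99, 2.99], [-0.89, 2.07], [0.3, 2.58], [-1.14, 4.28], [0, 2.63], [-3.12, 3.12]. Speed limits (rad/s): [2.57, 2.57, 3.01, 3.14, 3.14, 3.14].

## Interface

Orientations are given as a unit quaternion [x, y, z, w].
In Python, from workcell import get_obs, imaging, ctrl gives the robot as it stands.
- The arm moves only by the tool move_arm, never from a script. Its argument "steps" is a list of rows, each a list of 4 numbers: the shift along the tool's x, y, z in mm, then the turn about the tool's z in rad. In form: [[tx, ty, tz, turn], ...]. A call has exactly 10 rows; each row is the pose to reach, as a shift and turn from the pose commanded when the call began, along the tool's axes at that moment; what a row does not reach only later rows make up. A row lasts 1/10 s, in which the tool goes at most 50 mm and 8.59 degrees, less where a joint would pass 70% of its speed; a pose out of reach is approached as far as the arm can. A call with a gripper value outside its range is refused whole. "claw" is the opening in per cent of the stroke, from 0 (shut) to 100 (fully open), set as the call begins (left out, the last holds). The fingers move at their own pace and stop on an object; "newtons" is the grip in N (left out, the last holds). Time passes only in rows, so rows that repeat a pose let the fingers close, or fill a call up. It gives the time, the measured TCP pose, the force and the opening at its end, in the units of the state.
- get_obs(): the state, without advancing time (a new reading comes with each control period).
- imaging.grab_frame(name): name is "scene" or "side" or "wrist"; returns (picture, depth): 420x560x3 uint8, red, green, blue; 420x560 float32, m along the optical axis (not along the pixel's ray), 0 where there is no reading.
- imaging.camera_model(name): a dict with "camera_matrix" (3x3 intrinsics, pixels), "extrinsics" (4x4, takes a point from world to camera coordinates). Camera axes: x right, y down, z forward; pixel columns grow to the right and rows downward; lengths in m; the calibration is good to about 2 mm. A picture is of the moment at which its call begins: read the wrist's pose just before it. camera_model takes no time and is no camera call; for the wrist camera it gives the pose at the moment of the call.
- ctrl.sign_off(): hands the job in, once; it reports no verdict.
The state is a dict: "time_s": time; "joints": joint angles; "qd": joint speeds; "tau": joint torques, N m; "tcp_pos": TCP position; "ee_rot": TCP orientation; "contact_force": force on the tool from outside, world axes, zero at the start; "ft_torque": the same for the moment, N m; "finger_gap": finger opening in m.
Only numpy, scipy, OpenCV 4.12 (cv2) and the standard library are available. Lean on these libraries where they do the work, as an engineer would, in place of code of your own. Each camera call takes 0.05 s, during which the arm holds its last target. There are 200 camera calls.

## Working session

There is one attempt and no reset: what is moved stays moved. The work goes in short steps, Python scripts to look and compute and a tool call to move; the robot and the scene stay as the last step left them, time stands still between calls to the robot, and variables do not carry over. Pictures are saved under pics/ and viewed, about 8 in all and at most 12, crops included, and the job is handed in when it is done.

Besides the shell and the picture viewer there is one more tool, called after "Call:" as name(argument=value, ...) on one line, values as JSON. move_arm: Moves the arm, as the interface text tells. Its arguments: {"type":"object","properties":{"steps":{"type":"array","items":{"type":"array","items":{"type":"number"}}},"claw":{"type":"number"},"newtons":{"type":"number"}},"required":["steps"]}

```bash
mkdir -p pics; ls; python3 - <<'E'
from workcell import get_obs, imaging, ctrl
import cv2,numpy as np
o=get_obs(); print(o)
for n in("scene","side"):
    p,d=imaging.grab_frame(n); m=imaging.camera_model(n)
    np.savez(f"{n}0.npz",p=p,d=d,K=m["camera_matrix"],E=m["extrinsics"])
    cv2.imwrite(f"pics/{n}0.png",p[:,:,::-1])
    E=np.array(m["extrinsics"]);print(n,m["camera_matrix"],-E[:3,:3].T@E[:3,3],E[2,:3])
E
```

```text
pics
{'time_s': 0.0, 'joints': array([-1.46133509e+00,  1.81523961e-01,  1.60797877e+00,  6.67723503e-06,
        1.35380036e+00, -2.06276492e-01]), 'qd': array([-5.09981427e-05, -5.97138596e-05,  4.56543985e-04, -1.21095659e-03,
        4.71566199e-04, -1.93692274e-04]), 'tau': array([ 9.41321123e-04, -4.44866502e+01, -3.51334226e+01, -2.53425887e-04,
        8.83753470e-03, -2.80644150e-05]), 'tcp_pos': array([ 0.17852085, -0.54603513,  0.23840787]), 'ee_rot': array([ 9.87564322e-01,  1.57213162e-01,  4.46389343e-05, -8.54061330e-04]), 'contact_force': array([-0.45874343, -0.12784514, -0.53953428]), 'ft_torque': array([ 0.02787581, -0.00415811, -0.0279052 ]), 'finger_gap': 0.08537146671079705}
scene [[529.62778736   0.         284.55665682]
 [  0.         529.62778736 218.0406717 ]
 [  0.           0.           1.        ]] [-0.37445805 -0.67908047  1.04412375] [ 0.62926929  0.3725932  -0.68205166]
side [[500.99355631   0.         281.65599869]
 [  0.         500.99355631 216.75446564]
 [  0.           0.           1.        ]] [-0.14617402 -1.22993163  0.94766436] [ 0.4326662   0.70656385 -0.55997096]
```

View pics/scene0.png

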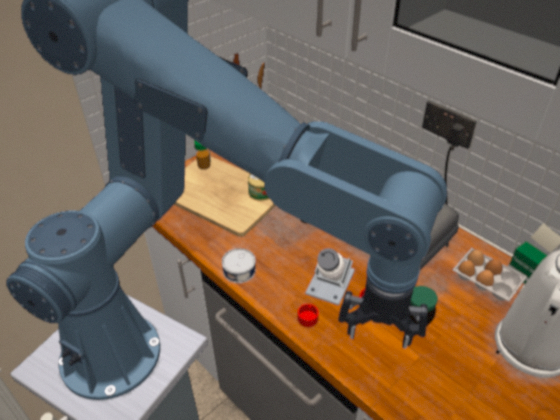

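View pics/side0.png

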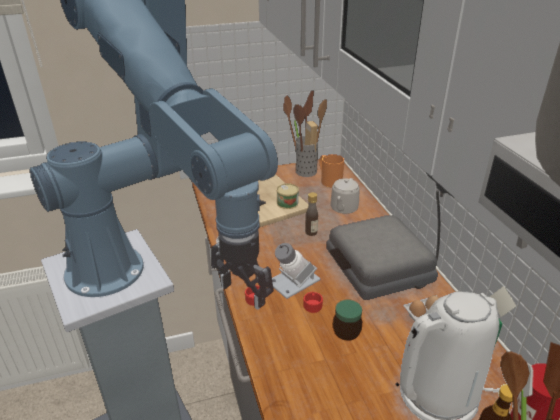

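The scene view shows the tub and cap at about (330,262), the stand plate at (330,280), red look-alike caps at (308,315) and (365,297), and the board at (225,193). In the side view the cap is at (287,253).

```bash
cat > h.py <<'E'
import numpy as np,cv2
def load(n):
    z=np.load(n); return z['p'],z['d'],z['K'],z['E']
def pts(d,K,E):
    v,u=np.mgrid[:d.shape[0],:d.shape[1]]
    c=np.stack([(u-K[0,2])/K[0,0]*d,(v-K[1,2])/K[1,1]*d,d],-1)
    return (c-E[:3,3])@E[:3,:3]
def ray(u,v,K,E):
    r=E[:3,:3].T@np.array([(u-K[0,2])/K[0,0],(v-K[1,2])/K[1,1],1]); return -E[:3,:3].T@E[:3,3],r
def onplane(u,v,K,E,z):
    c,r=ray(u,v,K,E); return c+r*(z-c[2])/r[2]
E
python3 - <<'E'
from h import *
a,d,K,E=load('scene0.npz'); b,d2,K2,E2=load('side0.npz')
P=pts(d,K,E);Q=pts(d2,K2,E2)
for u,v in [(328,258),(328,262),(332,275),(325,290),(308,312),(225,200),(300,257),(450,330)]: print('sc',u,v,P[v,u].round(3))
for u,v in [(285,250),(287,255),(297,265),(300,285),(345,330),(290,210)]: print('sd',u,v,Q[v,u].round(3))
A=cv2.resize(a[235:310,290:390],(400*2,300*2)[:2] and (400,300),interpolation=2)
B=cv2.resize(b[230:305,250:350],(400,300),interpolation=2)
C=cv2.resize(a[130:235,150:290],(400,300),interpolation=2)
cv2.imwrite('pics/c0.png',np.hstack([np.vstack([A,B]),np.vstack([C,C*0])])[:,:,::-1])
E
```

```text
sc 328 258 [ 0.407 -0.335  0.125]
sc 328 262 [ 0.396 -0.341  0.124]
sc 332 275 [ 0.405 -0.35   0.075]
sc 325 290 [ 0.407 -0.334  0.006]
sc 308 312 [ 0.328 -0.329  0.003]
sc 225 200 [0.551 0.073 0.017]
sc 300 257 [ 0.479 -0.222 -0.001]
sc 450 330 [ 0.455 -0.641 -0.   ]
sd 285 250 [ 0.407 -0.343  0.135]
sd 287 255 [ 0.404 -0.357  0.129]
sd 297 265 [ 0.433 -0.362  0.086]
sd 300 285 [ 0.441 -0.367  0.015]
sd 345 330 [ 0.426 -0.585  0.043]
sd 290 210 [ 0.616 -0.039  0.019]
```

View pics/c0.png

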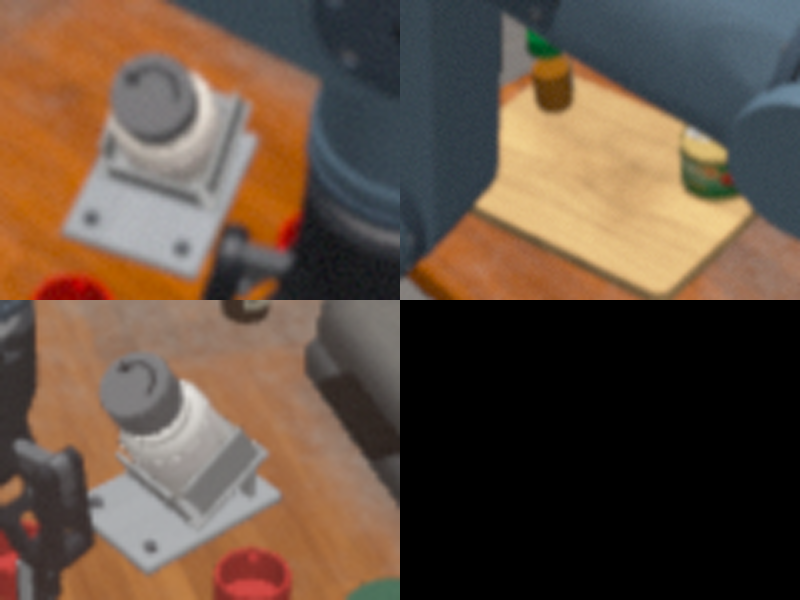

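The crop shows the cap's top face with its arrow at crop (153,97), which is scene px (328,259), and crop (138,88), which is side px (284.5,252). The plate corners and holes are visible in both views.

```bash
python3 - <<'E'
from h import *
a,d,K,E=load('scene0.npz'); b,d2,K2,E2=load('side0.npz')
P=pts(d,K,E);Q=pts(d2,K2,E2)
S=lambda x,y:(290+x/4,235+y/4); D=lambda x,y:(250+x/4,230+y/4)
for n,f,k,e,c in [('sc',S,K,E,[(63,232),(195,277),(257,138)]),('sd',D,K2,E2,[(83,200),(150,272),(280,194)])]:
    w=[onplane(*f(*q),k,e,.005) for q in c]
    print(n,[x.round(3).tolist() for x in w],[ (np.linalg.norm(w[i+1]-w[i]).round(3),np.degrees(np.arctan2(*(w[i+1]-w[i])[1::-1])).round(1)) for i in range(2)])
# triangulate cap top
c1,r1=ray(*S(153,95),K,E);c2,r2=ray(*D(136,87),K2,E2)
s=np.linalg.lstsq(np.c_[r1,-r2],c2-c1,rcond=None)[0]
print('tri',c1+s[0]*r1,c2+s[1]*r2)
# depth points near the cap: grey & high
for p,X in((a,P),(b,Q)):
    g=(p.max(-1).astype(int)-p.min(-1)<25)&(p.max(-1)<150)
    near=(np.linalg.norm(X-[.405,-.345,.12],axis=-1)<.045)&g&(X[...,2]>.1)
    y=X[near]; v,u=np.where(near); print(len(y),u.mean(),v.mean(),y.mean(0).round(4),y.max(0).round(3))
# board
hsv=cv2.cvtColor(a,cv2.COLOR_RGB2HSV)
for q in [(475,210),(665,297),(752,212)]:
    u,v=150+(q[0]-400)/400*140,130+q[1]/300*105; print('board',onplane(u,v,K,E,.022 if q[0]!=0 else 0).round(3))
u,v=150+(555-400)/400*140,130+105/300*105;print('jar base',onplane(u,v,K,E,.022))
u,v=150+(710-400)/400*140,130+190/300*105;print('tin base',onplane(u,v,K,E,.022))
for u,v in [(520,330),(540,290),(500,340)]: print('kettle',P[v,u].round(3))
m=(Q[...,0]<.5)&(Q[...,0]>0.05)&(Q[...,1]<-.7)&(Q[...,2]>.05)&(d2>0); print('obst',m.sum(),Q[m].min(0) if m.any() else '',Q[m].max(0) if m.any() else '')
E
```

```text
sc [[0.375, -0.297, 0.005], [0.385, -0.383, 0.005], [0.507, -0.368, 0.005]] [(np.float64(0.087), np.float64(-83.1)), (np.float64(0.123), np.float64(7.2))]
sd [[0.388, -0.296, 0.005], [0.389, -0.384, 0.005], [0.51, -0.365, 0.005]] [(np.float64(0.087), np.float64(-89.3)), (np.float64(0.122), np.float64(8.8))]
tri [ 0.40675212 -0.3360751   0.12297414] [ 0.40808943 -0.33574718  0.12423039]
365 328.26575342465753 259.8109589041096 [ 0.4026 -0.3381  0.1244] [ 0.427 -0.313  0.141]
313 284.89776357827475 252.68370607028754 [ 0.4075 -0.3411  0.1249] [ 0.437 -0.31   0.142]
board [0.461 0.183 0.022]
board [ 0.455 -0.055  0.022]
board [ 0.603 -0.062  0.022]
jar base [0.6439398  0.21850954 0.022     ]
tin base [ 0.60976964 -0.00676648  0.022     ]
kettle [ 0.446 -0.773  0.105]
kettle [ 0.469 -0.774  0.215]
kettle [ 0.475 -0.749  0.014]
obst 39350 [ 0.13409048 -1.10615338  0.05007388] [ 0.49999586 -0.70001908  0.85861233]
```

The stand's yaw is about 7.5°, the cap top is near (0.407,-0.337,0.124), and the cap centre is about (0.414,-0.336,0.110). Only turns about tool z can be commanded, so I'll grip across the level y direction with the tool vertical. First I'll move above the cap and look.

Call:
move_arm(steps=[[36, -16, -10, 0.02], [72, -32, -20, 0.05], [108, -47, -30, 0.07], [145, -63, -38, 0.09], [181, -79, -45, 0.12], [217, -95, -50, 0.14], [253, -110, -50, 0.16], [290, -126, -50, 0.185], [290, -126, -50, 0.185], [290, -126, -50, 0.185]], claw=100, newtons=60)

```text
time_s: 1.1
tcp_pos: [0.4155, -0.3359, 0.2889]
ee_rot: [0.998, 0.067, -0.0, -0.0]
contact_force: [0.6, -1.1, -0.2]
finger_gap: 0.0856
```

```bash
cat > look.py <<'E'
import sys
from h import *
from workcell import get_obs, imaging
def shot(n,tag):
    o=get_obs(); m=imaging.camera_model(n); p,d=imaging.grab_frame(n)
    np.savez(f"{n}{tag}.npz",p=p,d=d,K=m["camera_matrix"],E=m["extrinsics"]); cv2.imwrite(f"pics/{n}{tag}.png",p[:,:,::-1])
    return o,p,d,m["camera_matrix"],np.array(m["extrinsics"])
E
python3 - <<'E'
from look import *
from scipy.spatial.transform import Rotation as R
o,p,d,K,E=shot("wrist",1)
print(o['time_s'],o['tcp_pos'],R.from_quat(o['ee_rot']).as_matrix().round(4),o['contact_force'],-E[:3,:3].T@E[:3,3],E[2,:3])
P=pts(d,K,E)
p=p.astype(int)
g=(p.max(-1)-p.min(-1)<25)&(p.max(-1)<160)&(np.linalg.norm(P-[.405,-.338,.12],axis=-1)<.04)&(d>0)&(P[...,2]>.098)
y=P[g]; print(len(y),y.mean(0),y.min(0),y.max(0))
E
```

```text
1.1 [ 0.41545163 -0.33594741  0.28886388] [[ 9.911e-01  1.330e-01 -8.000e-04]
 [ 1.330e-01 -9.911e-01  4.000e-04]
 [-7.000e-04 -5.000e-04 -1.000e+00]] [ 0.62542326 -1.13645501 -0.16184901] [ 0.4959885  -0.32637961  0.42430737] [-0.31683287 -0.04191723 -0.94755468]
2147 [ 0.41581474 -0.33559214  0.12927532] [ 0.38435032 -0.36122527  0.09808212] [ 0.44058164 -0.31025006  0.14273841]
```

View pics/wrist1.png

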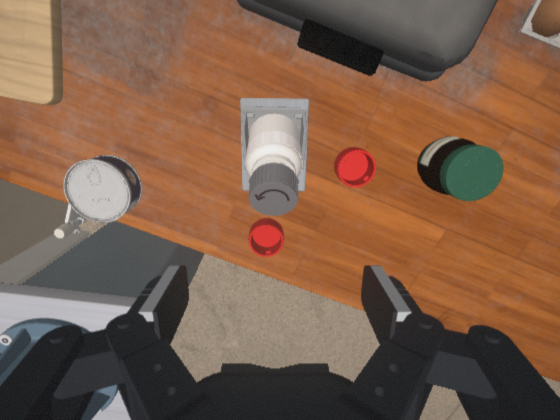

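The wrist view shows the cap at (273,190) with its axis nearly vertical in the image, so it's square to the tool. The red look-alikes are at (355,168) and (266,237). Next I'll fit the top face.

```bash
python3 - <<'E'
from h import *
p,d,K,E=load('wrist1.npz');P=pts(d,K,E);p=p.astype(int)
g=(p.max(-1)-p.min(-1)<25)&(p.max(-1)<160)&(np.linalg.norm(P-[.411,-.336,.115],axis=-1)<.045)&(d>0)&(P[...,2]>.09)
for yaw in (np.radians(7.6),):
    x=np.array([np.cos(yaw),np.sin(yaw),0]);y=np.array([-x[1],x[0],0]);a=-.5*x+.866*np.array([0,0,1]);b=.866*x+.5*np.array([0,0,1])
    Y=P[g]; h=Y@a; print(np.percentile(h,[50,80,90,95,99]))
    top=g&(P@a>np.percentile(h,90)-.004)
    T=P[top]; c=T.mean(0);n=np.linalg.svd(T-c,full_matrices=False)[2][2];n*=np.sign(n[2]);print('n',n,'a',a,len(T))
    for ax,nm in((y,'y'),(b,'b')):
        q=T@ax; print(nm,np.percentile(q,[1,99]),np.diff(np.percentile(q,[1,99])))
    ct=y*np.mean(np.percentile(T@y,[1,99]))+b*np.mean(np.percentile(T@b,[1,99]))+a*np.median(T@a)
    print('top',ct,'centre',ct-.015*a, 'side y all',np.percentile(Y@y,[.5,99.5]))
    # tub white axis
# plate yaw
hsv=cv2.cvtColor(p.astype(np.uint8),cv2.COLOR_RGB2HSV)
pl=((p.max(-1)-p.min(-1)<35)&(abs(P[...,2]-.005)<.006)&(np.linalg.norm(P[...,:2]-[.445,-.332],axis=-1)<.09)).astype(np.uint8)
pl=cv2.morphologyEx(pl,cv2.MORPH_OPEN,np.ones((3,3)))
q=P[pl>0][:,:2].astype(np.float32); r=cv2.minAreaRect(q*1000); print('plate',r,len(q))
E
```

```text
[-0.06675003 -0.06597478 -0.065697   -0.06545932 -0.0650455 ]
n [-0.48145153 -0.06065941  0.87437112] a [-0.49560777 -0.0661282   0.866     ] 1366
y [-0.41065503 -0.36438347] [0.04627156]
b [0.3516985 0.3982145] [0.04651601]
top [ 0.40594089 -0.33678949  0.13011436] centre [ 0.413375   -0.33579757  0.11712436] side y all [-0.4118162 -0.3631655]
plate ((442.2293701171875, -332.0927429199219), (123.84405517578125, 89.53759765625), 7.484257221221924) 889
```

Yaw is 7.5°, and the cap centre is about (0.4134,-0.3358,0.117), consistent with the 0.142 rim height in all three views. I'll descend with the jaws 25° clockwise of the level axis, then grip and sweep symmetrically through it.

Call:
move_arm(steps=[[-2, 0, 30, 0.11], [-2, 0, 65, 0.22], [-2, 0, 100, 0.33], [-2, 0, 130, 0.436], [-2, 0, 155, 0.436], [-2, 0, 170, 0.436], [-2, 0, 181, 0.436], [-2, 0, 181, 0.436], [-2, 0, 181, 0.436], [-2, 0, 181, 0.436]], claw=100)

```text
time_s: 2.15
tcp_pos: [0.4135, -0.3379, 0.1094]
ee_rot: [0.988, -0.152, 0.001, 0.001]
contact_force: [-0.2, -0.8, 1.0]
finger_gap: 0.0856
```

Call:
move_arm(steps=[[0, 0, 0, 0], [0, 0, 0, 0], [0, 0, 0, 0], [0, 0, 0, 0], [0, 0, 0, 0], [0, 0, 0, 0], [0, 0, 0, 0], [0, 0, 0, 0], [0, 0, 0, 0], [0, 0, 0, 0]], claw=0, newtons=70)

```text
time_s: 3.15
tcp_pos: [0.4143, -0.336, 0.1092]
ee_rot: [0.988, -0.152, 0.001, -0.001]
contact_force: [2.8, 5.7, 5.7]
finger_gap: 0.0498
```

```bash
python3 - <<'E'
from look import *
o,p,d,K,E=shot("wrist",2)
print(o['time_s'],o['tcp_pos'],o['contact_force'],o['ft_torque'],o['finger_gap'],o['ee_rot'])
o,q,d,K,E=shot("side",2)
cv2.imwrite('pics/c2.png',np.hstack([p[:,:,::-1][100:400,100:500],cv2.resize(q[:,:,::-1][215:305,240:360],(400,300))]))
E
```

```text
3.15 [ 0.41431281 -0.33597737  0.1091523 ] [2.81948256 5.72106222 5.70635021] [ 0.97355389 -0.47275163  0.06351404] 0.049832293893179606 [ 9.88410437e-01 -1.51800639e-01  9.00160275e-04 -7.51013030e-04]
```

View pics/c2.png

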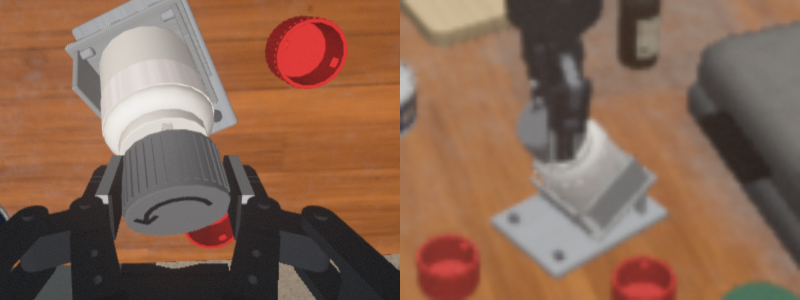

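The jaws hold the cap at 49.8 mm, and the picture shows the cap slightly cocked on the neck towards the jaws. The arrow runs from (135,215) to (220,195) in the crop. Next I'll push 7 mm along the axis and check the force.

Call:
move_arm(steps=[[0.6, -0.3, 1.2, 0], [1.3, -0.6, 2.4, 0], [1.9, -0.9, 3.6, 0], [2.5, -1.2, 4.8, 0], [3.2, -1.5, 6.1, 0], [3.2, -1.5, 6.1, 0], [3.2, -1.5, 6.1, 0], [3.2, -1.5, 6.1, 0], [3.2, -1.5, 6.1, 0], [3.2, -1.5, 6.1, 0]], newtons=90)

```text
time_s: 4.25
tcp_pos: [0.4164, -0.3359, 0.1057]
ee_rot: [0.988, -0.151, -0.001, -0.0]
contact_force: [-12.1, 11.9, 30.6]
finger_gap: 0.0489
```

```bash
cat > st.py <<'E'
from look import *
def st():
    o=get_obs(); a=np.array([-.4957,-.065,.866]); f=o['contact_force']
    print(o['time_s'],'tcp',o['tcp_pos'].round(4),'f',f.round(1),'f.a',round(f@a,1),'t',o['ft_torque'].round(2),'gap',round(o['finger_gap'],4),'x-az',np.degrees(2*np.arctan2(o['ee_rot'][1],o['ee_rot'][0])).round(2), 'depth from shut(mm)',((o['tcp_pos']-[.4143,-.336,.1092])@a*1000).round(2))
E
python3 -c "
from st import *
st()"
```

```text
4.25 tcp [ 0.4164 -0.3359  0.1057] f [-12.1  11.9  30.6] f.a 31.7 t [2.29 1.7  0.27] gap 0.0489 x-az -17.4 depth from shut(mm) -4.07
```

Call:
move_arm(steps=[[0, 0, 0, -0.07], [0, 0, 0, -0.14], [0, 0, 0, -0.21], [0, 0, 0, -0.28], [0, 0, 0, -0.35], [0, 0, 0, -0.436], [0, 0, 0, -0.436], [0, 0, 0, -0.436], [0, 0, 0, -0.436], [0, 0, 0, -0.436]])

```text
time_s: 5.25
tcp_pos: [0.4198, -0.3359, 0.1046]
ee_rot: [0.998, 0.066, 0.003, 0.0]
contact_force: [7.2, 8.5, 11.1]
finger_gap: 0.0475
```

```bash
python3 - <<'E'
from st import *
st()
o,p,d,K,E=shot("wrist",3)
cv2.imwrite('pics/c3.png',p[:,:,::-1][100:400,100:500])
E
```

```text
5.25 tcp [ 0.4198 -0.3359  0.1046] f [ 7.2  8.5 11.1] f.a 5.5 t [ 1.38 -1.47  0.23] gap 0.0475 x-az 7.54 depth from shut(mm) -6.77
```

View pics/c3.png

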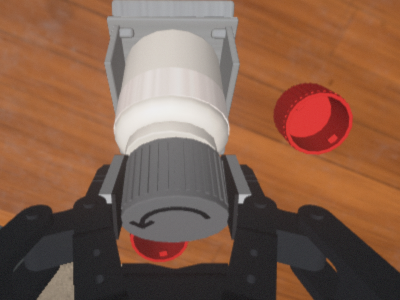

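The jaws are now square to the tub, with the cap straight on the neck and pushed in 6.8 mm. I'll measure the arrow's angle about the axis in the three wrist frames.

```bash
cat > arrow.py <<'E'
from h import *
yaw=np.radians(7.5);X=np.array([np.cos(yaw),np.sin(yaw),0]);Y=np.array([-X[1],X[0],0]);Z=np.array([0,0,1.])
A=-.5*X+.866*Z;B=.866*X+.5*Z
def arrow(f,cen,dbg=None):
    p,d,K,E=load(f);P=pts(d,K,E);q=p.astype(int)
    g=(q.max(-1)-q.min(-1)<30)&(q.max(-1)<170)&(np.linalg.norm(P-cen,axis=-1)<.04)&(d>0)
    h=(P-cen)@A
    top=g&(h>.004)
    for _ in range(3):
        T=P[top];c=T.mean(0);n=np.linalg.svd(T-c,full_matrices=False)[2][2];n*=np.sign(n@A)
        top=g&(abs((P-c)@n)<.0015)&(h>.002)
    # centre of face by extents
    m=cv2.morphologyEx(top.astype(np.uint8),cv2.MORPH_OPEN,np.ones((3,3)))
    k,lab,s,_=cv2.connectedComponentsWithStats(m); m=lab==1+s[1:,4].argmax()
    m=cv2.morphologyEx(m.astype(np.uint8),cv2.MORPH_CLOSE,np.ones((15,15)))>0
    T=P[m]; ct=[np.mean(np.percentile(T@e,[1,99])) for e in(B,Y,A)]; ct=ct[0]*B+ct[1]*Y+ct[2]*A
    br=p.max(-1).astype(float); med=np.median(br[m]); 
    w=m&(br<.62*med)&(np.linalg.norm(P-ct,axis=-1)<.021)
    W=P[w]-ct; ang=np.degrees(np.arctan2(W@Y,W@B)); r=np.hypot(W@Y,W@B)
    ang=ang[r>.006]
    c=np.degrees(np.angle(np.exp(1j*np.radians(ang)).mean())); s=(ang-c+180)%360-180
    print(f,'n',n.round(3),'tilt from A deg',np.degrees(np.arccos(min(1,n@A))).round(1),'ctop',ct.round(4),'npx',len(ang),'arrow mean',c.round(1),'span',(np.percentile(s,[3,97])+c).round(1))
E
python3 - <<'E'
from arrow import *
arrow('wrist1.npz',[.4134,-.3358,.117]);arrow('wrist2.npz',[.4134,-.3358,.117]);arrow('wrist3.npz',[.4165,-.3355,.112])
E
```

```text
wrist1.npz n [-0.463 -0.057  0.885] tilt from A deg 2.2 ctop [ 0.4041 -0.3371  0.129 ] npx 31 arrow mean 16.7 span [-75.7  80.8]
wrist2.npz n [-0.432 -0.011  0.902] tilt from A deg 5.3 ctop [ 0.4076 -0.3371  0.1293] npx 292 arrow mean 30.2 span [-89.7  89.1]
wrist3.npz n [-0.346 -0.054  0.937] tilt from A deg 9.5 ctop [ 0.4048 -0.3392  0.1248] npx 93 arrow mean 68.4 span [-59.4  91. ]
```

```bash
cat >> arrow.py <<'E'
def prof(f,cen,show=False):
    """brightness by angle about A on the top face, rays cast onto the face plane"""
    p,d,K,E=load(f)
    best=None
    ang=np.radians(np.arange(-180,180,10)); rr=np.arange(.007,.017,.0005)
    pt=cen+np.einsum('i,j,k->ijk',rr,np.cos(ang),B)+np.einsum('i,j,k->ijk',rr,np.sin(ang),Y)
    c=pt@E[:3,:3].T+E[:3,3]; u=c[...,0]/c[...,2]*K[0,0]+K[0,2]; v=c[...,1]/c[...,2]*K[1,1]+K[1,2]
    b=cv2.remap(p.max(-1).astype(np.float32),u.astype(np.float32),v.astype(np.float32),1)
    print(f,'min over r by angle:',dict(zip(np.degrees(ang).round().astype(int).tolist(),b.min(0).astype(int).tolist())))
E
python3 - <<'E'
from arrow import *
prof('wrist1.npz',np.array([.4059,-.3368,.130]));prof('wrist2.npz',np.array([.4065,-.337,.1295]));prof('wrist3.npz',np.array([.4075,-.338,.1255]))
E
```

```text
wrist1.npz min over r by angle: {-180: 117, -170: 117, -160: 117, -150: 116, -140: 117, -130: 116, -120: 116, -110: 116, -100: 96, -90: 69, -80: 71, -70: 71, -60: 73, -50: 74, -40: 74, -30: 71, -20: 78, -10: 76, 0: 75, 10: 76, 20: 80, 30: 74, 40: 78, 50: 72, 60: 72, 70: 71, 80: 70, 90: 71, 100: 108, 110: 118, 120: 117, 130: 117, 140: 116, 150: 117, 160: 116, 170: 117}
wrist2.npz min over r by angle: {-180: 113, -170: 114, -160: 113, -150: 114, -140: 113, -130: 113, -120: 114, -110: 71, -100: 49, -90: 50, -80: 48, -70: 48, -60: 51, -50: 52, -40: 53, -30: 51, -20: 53, -10: 54, 0: 51, 10: 51, 20: 52, 30: 51, 40: 49, 50: 50, 60: 50, 70: 50, 80: 48, 90: 61, 100: 113, 110: 113, 120: 113, 130: 114, 140: 114, 150: 114, 160: 114, 170: 114}
wrist3.npz min over r by angle: {-180: 110, -170: 111, -160: 110, -150: 111, -140: 111, -130: 111, -120: 111, -110: 110, -100: 110, -90: 110, -80: 79, -70: 45, -60: 47, -50: 48, -40: 46, -30: 49, -20: 50, -10: 50, 0: 51, 10: 50, 20: 51, 30: 49, 40: 49, 50: 49, 60: 46, 70: 48, 80: 48, 90: 46, 100: 48, 110: 45, 120: 64, 130: 111, 140: 110, 150: 111, 160: 112, 170: 111}
```

The arrow measurement is clean. The cap is now turned +22° past its starting angle, so the lugs are under the teeth and the jaws aren't slipping. I'll sweep on through +31° of jaw turn.

Call:
move_arm(steps=[[0.5, 0, 1, -0.07], [0.5, 0, 1, -0.14], [0.5, 0, 1, -0.21], [0.5, 0, 1, -0.28], [0.5, 0, 1, -0.35], [0.5, 0, 1, -0.42], [0.5, 0, 1, -0.48], [0.5, 0, 1, -0.54], [0.5, 0, 1, -0.54], [0.5, 0, 1, -0.54]])

```text
time_s: 6.3
tcp_pos: [0.4191, -0.3354, 0.1053]
ee_rot: [0.944, 0.329, 0.002, 0.0]
contact_force: [-4.8, 19.1, 31.6]
finger_gap: 0.0473
```

```bash
python3 - <<'E'
from st import *
from arrow import *
st()
shot("wrist",4)
arrow('wrist4.npz',[.4165,-.3355,.112])
prof('wrist4.npz',np.array([.4075,-.338,.1255]))
E
```

```text
6.3 tcp [ 0.4191 -0.3354  0.1053] f [-4.8 19.1 31.6] f.a 28.5 t [ 1.62  0.31 -0.5 ] gap 0.0473 x-az 38.45 depth from shut(mm) -5.78
wrist4.npz n [-0.29  -0.101  0.952] tilt from A deg 13.0 ctop [ 0.4112 -0.3415  0.1276] npx 37 arrow mean -41.3 span [-54.  -27.4]
wrist4.npz min over r by angle: {-180: 104, -170: 109, -160: 110, -150: 109, -140: 109, -130: 110, -120: 109, -110: 110, -100: 111, -90: 110, -80: 110, -70: 110, -60: 110, -50: 109, -40: 110, -30: 110, -20: 64, -10: 48, 0: 50, 10: 48, 20: 50, 30: 49, 40: 51, 50: 67, 60: 80, 70: 91, 80: 95, 90: 87, 100: 68, 110: 53, 120: 48, 130: 44, 140: 46, 150: 47, 160: 48, 170: 46}
```

The turn is about +73°, within 65–80°. Now I'll lift along the axis, the first 25 mm with a check.

Call:
move_arm(steps=[[-1.3, -0.8, -2.7, 0], [-2.7, -1.6, -5.4, 0], [-4.0, -2.4, -8.1, 0], [-5.4, -3.2, -10.8, 0], [-6.7, -4.0, -13.6, 0], [-8.0, -4.8, -16.3, 0], [-9.4, -5.6, -19.0, 0], [-10.7, -6.4, -21.7, 0], [-10.7, -6.4, -21.7, 0], [-10.7, -6.4, -21.7, 0]])

```text
time_s: 7.35
tcp_pos: [0.4046, -0.338, 0.1229]
ee_rot: [0.944, 0.329, 0.0, -0.0]
contact_force: [1.1, 1.7, 1.2]
finger_gap: 0.0471
```

```bash
python3 - <<'E'
from st import *
st()
o,p,d,K,E=shot("wrist",5)
o,q,d,K,E=shot("side",5)
cv2.imwrite('pics/c5.png',np.hstack([p[:,:,::-1][100:400,100:500],cv2.resize(q[:,:,::-1][205:295,240:360],(400,300))]))
E
```

```text
7.35 tcp [ 0.4046 -0.338   0.1229] f [1.1 1.7 1.2] f.a 0.4 t [ 0.15 -0.2   0.  ] gap 0.0471 x-az 38.42 depth from shut(mm) 16.79
```

View pics/c5.png

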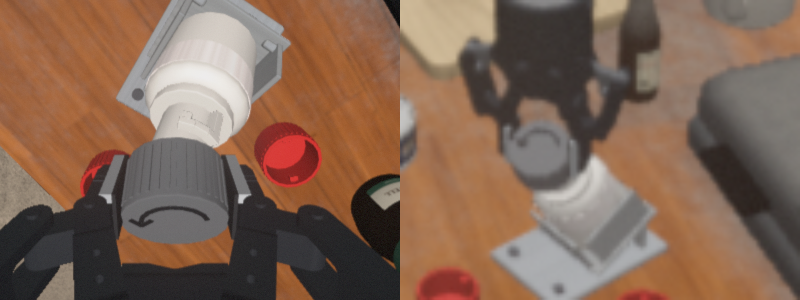

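The cap is off: force is about 0, and the neck and its teeth are showing at (190,120). I'll finish the axial lift, raise, then carry the cap to the board's front half.

Call:
move_arm(steps=[[-2.1, -1.3, -4.3, 0], [-4.3, -2.6, -8.7, 0], [-6.4, -3.8, -13, 0], [-8.6, -5.1, -17.4, 0], [-10.7, -6.4, -21.7, 0], [-10.7, -6.4, -35, 0], [-10.7, -6.4, -55, 0], [-10.7, -6.4, -75, 0], [-10.7, -6.4, -90, 0], [-10.7, -6.4, -102, 0]])

```text
time_s: 8.45
tcp_pos: [0.3927, -0.3401, 0.227]
ee_rot: [0.944, 0.329, 0.0, 0.001]
contact_force: [0.1, -0.4, -0.6]
finger_gap: 0.0469
```

Call:
move_arm(steps=[[30, -21, 0, 0], [65, -46, 0, 0], [105, -75, 0, 0], [145, -104, 0, 0], [185, -132, 0, 0], [225, -161, 0, 0], [265, -189, 0, 0], [305, -218, 0, 0], [340, -243, 0, 0], [364, -260, 0, 0]])

```text
time_s: 9.45
tcp_pos: [0.5161, 0.0931, 0.2255]
ee_rot: [0.944, 0.33, 0.0, -0.0]
contact_force: [0.1, 0.5, -1.1]
finger_gap: 0.047
```

```bash
python3 - <<'E'
from st import *
st()
o,p,d,K,E=shot("wrist",6); P=pts(d,K,E)
for u,v in [(280,60),(200,60),(360,60)]: print(u,v,P[v,u].round(3))
# points of cap: grey, near tcp
q=p.astype(int);g=(q.max(-1)-q.min(-1)<25)&(q.max(-1)<170)&(d>0)&(np.linalg.norm(P-(o['tcp_pos']+[0,0,.011]),axis=-1)<.03)
print(g.sum(),P[g].min(0),P[g].max(0))
m=(abs(P[...,2]-.022)<.006)&(d>0)&(P[...,1]>-.2)&(q[...,0]-q[...,2]>30); w=P[m]; print(m.sum(),w.min(0).round(3),w.max(0).round(3),cv2.minAreaRect((w[:,:2]*1000).astype(np.float32)))
E
```

```text
9.45 tcp [0.5161 0.0931 0.2255] f [ 0.1  0.5 -1.1] f.a -1.0 t [0.   0.   0.01] gap 0.047 x-az 38.55 depth from shut(mm) 22.33
280 60 [0.616 0.166 0.022]
200 60 [0.566 0.229 0.021]
360 60 [0.667 0.102 0.022]
10271 [0.48668519 0.06450439 0.22287617] [0.54137174 0.12148701 0.2595716 ]
53020 [ 0.331 -0.095  0.018] [0.698 0.278 0.027] ((517.739013671875, 87.20222473144531), (378.15447998046875, 354.2782897949219), 86.62374114990234)
```

View pics/wrist6.png

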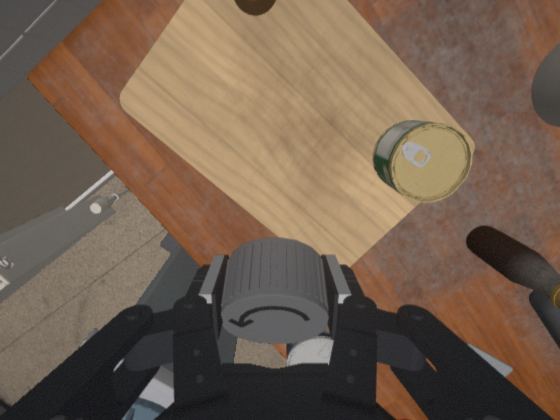

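The wrist view shows the board with corners near (125,97), (345,262) and (470,145), and the tin at (425,160). The cap is in the jaws at (275,290), and the front half of the board is clear. I'll get the board pose and the cap's tilt in the jaws.

```bash
python3 - <<'E'
from h import *
p,d,K,E=load('wrist6.npz');P=pts(d,K,E);q=p.astype(int)
c=[onplane(u,v,K,E,.022) for u,v in [(122,92),(345,265),(474,142)]]
print('corners',np.round(c,3), [np.linalg.norm(c[i+1]-c[i]).round(3) for i in(0,1)],'front az',np.degrees(np.arctan2(*(c[0]-c[1])[1::-1])))
print('tin top',P[160,435].round(3))
t=np.array([.5161,.0931,.2365])
az=np.radians(38.5);tx=np.array([np.cos(az),np.sin(az),0]);z=np.array([0,0,1.])
g=(q.max(-1)-q.min(-1)<25)&(q.max(-1)<170)&(d>0)
v,u=np.mgrid[:420,:560]
s=g&(u>235)&(u<318)&(v>302)&(v<335)
T=P[s];T=T[np.abs(T[:,2]-np.median(T[:,2]))<.02];m=np.median(T,0);n=np.linalg.svd(T-m,full_matrices=False)[2][2];n*=np.sign(n[2]);print('face n along tx,z',n@tx,n@z,'tilt',np.degrees(np.arctan2(-n@tx,n@z)),'pt rel tcp tx,z',(m-t+[0,0,.011])@tx,(m-t+[0,0,.011])@z,len(T), np.abs((T-m)@n).mean())
s=g&(u>225)&(u<328)&(v>236)&(v<340)&(P[...,2]>.19)
T=P[s]-t+[0,0,.011]; print('ext tx',np.percentile(T@tx,[1,99]),'z',np.percentile(T@z,[1,99]))
E
```

```text
corners [[ 0.49   0.276  0.022]
 [ 0.485 -0.045  0.022]
 [ 0.686 -0.053  0.022]] [np.float64(0.321), np.float64(0.201)] front az 89.14169767994153
tin top [ 0.635 -0.006  0.076]
face n along tx,z -0.44686715756652534 0.8945359407341927 tilt 26.544509578704613 pt rel tcp tx,z -0.009161135791286855 0.023856857847122454 2613 0.00026561096632374216
ext tx [-0.02851201  0.02138042] z [0.00431746 0.03240012]
```

The board's front edge is at x≈0.485 and its y range is -0.05 to 0.28. The cap leans 26° in the jaws, with its lowest rim 14 mm below the TCP. I'll go to (0.55,0.115), then ease the grip and press the rim down to level the cap.

Call:
move_arm(steps=[[5, 0, 15, 0], [12, 1, 40, 0], [20, 2, 70, 0], [28, 3, 100, 0], [35, 4, 125, 0], [40, 4, 145, 0], [40, 4, 157, 0], [40, 4, 165, 0], [40, 4, 165, 0], [40, 4, 165, 0]])

```text
time_s: 10.5
tcp_pos: [0.5501, 0.1115, 0.0606]
ee_rot: [0.944, 0.329, 0.0, 0.0]
contact_force: [-0.3, 1.0, -0.5]
finger_gap: 0.0469
```

Call:
move_arm(steps=[[0, 0, 4, 0], [0, 0, 8, 0], [0, 0, 12, 0], [0, 0, 16, 0], [0, 0, 20, 0], [0, 0, 22, 0], [0, 0, 24, 0], [0, 0, 26, 0], [0, 0, 28, 0], [0, 0, 28, 0]], newtons=25)

```text
time_s: 11.5
tcp_pos: [0.553, 0.1114, 0.0364]
ee_rot: [0.944, 0.33, 0.003, 0.002]
contact_force: [-5.5, -3.8, 28.1]
finger_gap: 0.047
```

```bash
python3 - <<'E'
from st import *
st()
o,p,d,K,E=shot("wrist",7);P=pts(d,K,E);q=p.astype(int)
az=np.radians(38.5);tx=np.array([np.cos(az),np.sin(az),0])
g=(q.max(-1)-q.min(-1)<25)&(q.max(-1)<170)&(d>0)
v,u=np.mgrid[:420,:560]
s=g&(u>240)&(u<312)&(v>302)&(v<330)
T=P[s];m=np.median(T,0);n=np.linalg.svd(T-m,full_matrices=False)[2][2];n*=np.sign(n[2]);print('tilt',np.degrees(np.arctan2(-n@tx,n[2])),m,len(T),np.abs((T-m)@n).mean())
E
```

```text
11.5 tcp [0.553  0.1114 0.0364] f [-5.5 -3.8 28.1] f.a 27.3 t [-0.85  1.41 -0.01] gap 0.047 x-az 38.49 depth from shut(mm) -160.9
tilt 24.604140418036806 [0.54855031 0.10658221 0.06218446] 1907 0.0002977557361905097
```

The cap didn't pivot in the pads; the rim is in contact at 28 N. I'll unload the arm, then open a little so it settles flat between the fingers.

Call:
move_arm(steps=[[0, 0, -2, 0], [0, 0, -4, 0], [0, 0, -5, 0], [0, 0, -5, 0], [0, 0, -5, 0], [0, 0, -5, 0], [0, 0, -5, 0], [0, 0, -5, 0], [0, 0, -5, 0], [0, 0, -5, 0]])

```text
time_s: 12.55
tcp_pos: [0.5504, 0.1119, 0.0372]
ee_rot: [0.944, 0.329, 0.001, 0.0]
contact_force: [0.9, 0.4, 5.5]
finger_gap: 0.0471
```

Call:
move_arm(steps=[[0, 0, 0, 0], [0, 0, 0, 0], [0, 0, 0, 0], [0, 0, 0, 0], [0, 0, 0, 0], [0, 0, 0, 0], [0, 0, 0, 0], [0, 0, 0, 0], [0, 0, 0, 0], [0, 0, 0, 0]], claw=75)

```text
time_s: 13.55
tcp_pos: [0.5498, 0.1119, 0.0369]
ee_rot: [0.944, 0.329, 0.0, 0.0]
contact_force: [0.2, 0.8, -0.8]
finger_gap: 0.0642
```

```bash
python3 - <<'E'
from st import *
st()
o,p,d,K,E=shot("wrist",8)
o,q,d,K,E=shot("side",8)
cv2.imwrite('pics/c8.png',np.hstack([p[:,:,::-1][100:400,100:500],cv2.resize(q[:,:,::-1][165:255,210:330],(400,300))]))
E
```

```text
13.55 tcp [0.5498 0.1119 0.0369] f [ 0.2  0.8 -0.8] f.a -0.9 t [ 0.03  0.03 -0.  ] gap 0.0642 x-az 38.43 depth from shut(mm) -158.86
```

View pics/c8.png

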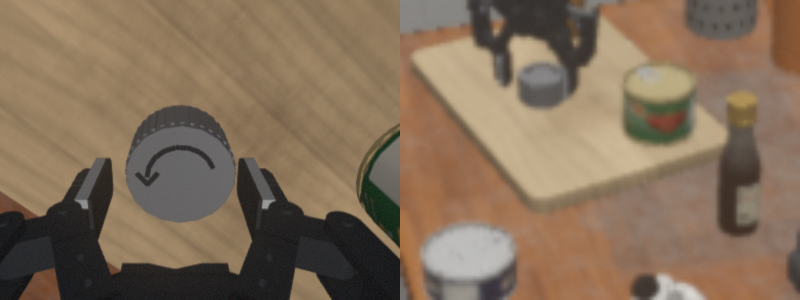

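The cap lies flat on the board with its arrow up at crop (180,170), clear of both fingers. I'll go straight up and verify.

Call:
move_arm(steps=[[0, 0, -8, 0], [0, 0, -20, 0], [0, 0, -40, 0], [0, 0, -65, 0], [0, 0, -90, 0], [0, 0, -115, 0], [0, 0, -140, 0], [0, 0, -160, 0], [0, 0, -170, 0], [0, 0, -170, 0]])

```text
time_s: 14.65
tcp_pos: [0.5508, 0.1119, 0.2092]
ee_rot: [0.944, 0.329, 0.002, 0.001]
contact_force: [0.3, 0.6, 1.1]
finger_gap: 0.0639
```

```bash
python3 - <<'E'
from st import *
st()
o,p,d,K,E=shot("wrist",9);P=pts(d,K,E);q=p.astype(int)
g=(q.max(-1)-q.min(-1)<25)&(q.max(-1)<170)&(d>0)&(abs(P[...,2]-.052)<.006)&(np.linalg.norm(P[...,:2]-[.55,.112],axis=-1)<.06)
T=P[g];m=T.mean(0);n=np.linalg.svd(T-m,full_matrices=False)[2][2];print('cap top',T.min(0).round(3),T.max(0).round(3),'n',n.round(3))
w=(abs(P[...,2]-.022)<.004)&(q[...,0]-q[...,2]>30)&(abs(P[...,1]-.11)<.02)&(d>0); print('board x span there',np.percentile(P[w][:,0],[.5,99.5]))
cv2.imwrite('pics/w9.png',p[:,:,::-1]); shot('side',9); shot('scene',9)
E
```

```text
14.65 tcp [0.5508 0.1119 0.2092] f [0.3 0.6 1.1] f.a 0.8 t [-0.01  0.02  0.02] gap 0.0639 x-az 38.44 depth from shut(mm) -10.16
cap top [0.532 0.09  0.047] [0.582 0.139 0.055] n [0.01  0.005 1.   ]
board x span there [0.46794183 0.69488401]
```

View pics/side9.png

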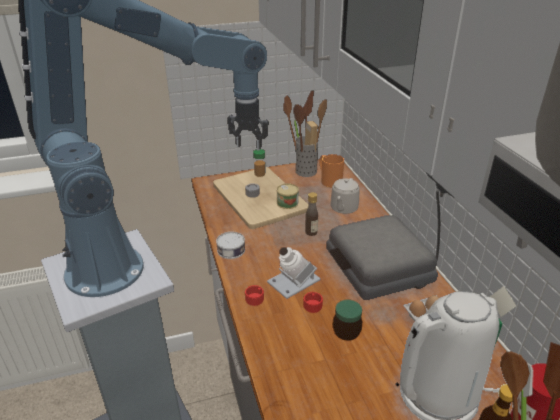

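The side view shows the cap flat on the board at (252,190), the tub open at (285,252), and all the bystanders standing where they were. The cap spans x 0.532–0.582 and y 0.090–0.139, well inside the board.

```bash
python3 -c "
from workcell import ctrl
print(ctrl.sign_off())"
```

```text
the job is handed in; nothing more can be done
None
```

The tub is open, and its grey cap lies flat, top up, on the clear front part of the chopping board. I handed the job in at about 15 s of the 40 s allowed; the sign-off gives no verdict.

**How it went:** The arm could not be tilted, so I gripped the cap with the tool vertical, across its level diameter. I pushed it in along the axis and swept the jaws from -25° to +31° about the level axis. The moulded arrow showed the cap had turned about 73°. It then came off along the axis with almost no force.

**Last checks:**
- **Cap:** its top face measured level (within about 0.6°). It spans x 0.532–0.582 and y 0.090–0.139, well inside the board.
- **Robot:** the gripper is about 0.15 m above the cap, with no contact force beyond sensor noise.
- **Other things:** the last side view shows the bystanders standing where they were and the tub open.

**What did not go as planned:**
- **Push:** the cap cocked on its neck when first gripped, so the first push reached only about 4 mm at 32 N. It went to about 6.8 mm once the jaws squared up, and was about 5.8 mm by arm position at the end of the turn.
- **Laying down:** the cap did not level in the jaws when I pressed its rim on the board (28 N). I unloaded the arm and opened the jaws, and it settled flat from about a 25° lean.
- **Measurements:** my first stereo fix put the cap top about 6 mm too low, and my scene-camera reading of the board's front edge was off by up to 3 cm. The wrist camera corrected both.

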